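Tuck the plywood slat under the hold-down arm

TASK

The small bench rack keeps a pile of plywood slats flat under a hinged, weighted steel arm. Pick up the loose slat of the same length and width as those in the pile (not the short offcut or the narrow batten), tuck it end first under the arm on top of the pile, and push it in until it lies flat and square over the slats below with its ends about level with theirs and the arm resting on it. Leave the piled slats in place in the rack.

Things in the scene. Friction and masses are not known exactly. Their poses are not given: they have to be found in the camera images.
- slat: Loose full-length slat to tuck in: pale plywood, 200 x 40 x 12 mm, about 65 g, flat on the table. Origin at the centre of its underside; x along its length, z up; both ends alike. Beside it, in any order, lie two bystanders 12 mm thick: an offcut of the same width but 110 mm long and a batten of the same length but 16 mm wide.
- rack: Fixed rack, dark base 100 wide, 18 thick. Origin: underside, mid-pile; x runs along the slats the way one is pushed in, z up. Pile of two slats x -100 to 100, top at z 42; end stop x 101, top z 50; side rails y +-22 to 29, x -15 to 95, lower (z 38). Arm hinged at x 130, z 72, its weight's top z 80. All in mm. Towards -x from x = -29 nothing stands above or beside the pile: the open end.
- pile_top: Upper of the two loose slats already in the rack, 200 x 40 x 12 mm. Origin at the centre of its underside, 30 mm above the table; x along its length. The stop, rails and arm keep it in.
- hold_arm (a joint): Weighted arm's angle, rad: 0 on the two-slat pile, grows as it lifts, 0.13 on a third slat. No spring or catch; presses with 3 N. Its 50 mm wide bar lies across the pile at rack x = 40 mm; thence a toe as wide rises towards -x at 20, then 40 degrees, to a tip at x = -29 mm, 34 mm above the pile. A slat slid along rack +x, on or just above the pile, lifts it: push of 3 to 8 N.

How it is judged (in metres and radians):
At the end, for the whole second after the job is handed in: The slat lies still and flat (3 degrees) on the two piled slats, its middle within 18 mm along and 15 mm across of the pile's, within 10 degrees of the rack's length, the arm resting on it (0.10 to 0.17 rad); the upper piled slat is within 15 mm of its place (x of slat in the frame of rack between -0.018 and 0.018 m and y of slat in the frame of rack between -0.015 and 0.015 m and z of slat in the frame of rack between 0.037 and 0.047 m and angle between the x axis of slat and the x axis of rack, either way round below 0.175 rad and angle between slat's own z axis and vertical below 0.06 rad and value of joint hold_arm between 0.1 and 0.17 rad and linear speed of slat below 0.01 m/s and x of pile_top in the frame of rack between -0.015 and 0.015 m and y of pile_top in the frame of rack between -0.015 and 0.015 m and z of pile_top in the frame of rack between 0.025 and 0.035 m); the robot touches nothing.
It also fails if it takes over 38 s, if anything falls off the work surface, if the arm or the gripper's body presses on something with over 40 N, if the wrist force passes 120 N, or if a joint passes its speed limit or range.

ROBOT

A 6-joint arm with a two-finger parallel gripper is mounted at the origin on the work surface. World frame = base frame: x ahead of the robot, y to its left, z up, the work surface at z = 0. Lengths are in mm, angles in rad, forces in N, time in s.
With the tool pointing down it reaches from about 300 to 775 mm from the base axis. Payload 14.6 kg.
Tool frame: the origin (TCP) lies midway between the tips of the shut fingers; the grasp point (between the pads) lies behind it (manip.grip_depth is the z of the grasp point in the tool frame, in mm); z points along the fingers, y is the line along which they close (so a half turn about z gives the same grasp; the last joint's range is limited). The gripper opens to 94 mm and grips with 3 to 60 N. Pads are 16 mm wide; open, the fingers measure 119 mm over their backs; the gripper's body (75 mm by 177 mm) begins 78 mm behind the grasp point.
Start: joints at [-1.23, 0.3, 1.521, -0, 1.321, -0.067], TCP at [218.117, -504.89, 205.446] pointing down, gripper open.
Joint ranges: [-3.03, 3.03], [-0.79, 2.21], [0.23, 2.52], [-1.04, 4.18], [0, 3.07], [-2.55, 2.55]. Speed limits (rad/s): [2.22, 2.22, 2.57, 3.14, 3.14, 3.14].

INTERFACE

Orientations are given as [roll, pitch, yaw] about the fixed x, y, z axes, in that order (R = Rz(yaw) Ry(pitch) Rx(roll)).
In Python, from cell import manip gives the robot as it stands.
- The arm moves only by the tool drive_effector, called after ">>>" as name([rows], argument=value, ...), one row to a line, values as JSON. Schema: {"type":"object","properties":{"steps":{"type":"array","items":{"type":"array","prefixItems":[{"type":"array","items":{"type":"number"},"minItems":3,"maxItems":3},{"type":"array","items":{"type":"number"},"minItems":3,"maxItems":3}],"minItems":2,"maxItems":2},"minItems":1,"maxItems":5},"jaw":{"type":"number"},"squeeze":{"type":"number"},"only":{"type":"string"},"quiet":{"type":"boolean"},"lines":{"type":"string"}},"required":["steps"],"additionalProperties":false}. steps is a list of rows, 1 to 5 of them, each written [[dx, dy, dz], [rx, ry, rz]]: dx, dy, dz in m, then a rotation vector rx, ry, rz in rad; each row is the pose to reach, as a shift and turn from the pose commanded when the call began, along the tool's axes at that moment; what a row does not reach only later rows make up. A row lasts 1/10 s, in which the tool goes at most 50 mm and 0.15 rad, less where a joint would pass 70% of its speed; a pose out of reach is approached as far as the arm can. jaw is the finger opening in mm, set as the call begins (left out keeps the last). The fingers move at their own pace and stop on an object; squeeze is the grip in N (left out, the last holds). Time passes only in rows, so rows that do not move let the fingers close. The tool returns the time, the measured TCP pose, the force, the opening and the grip force at its end. only (a regular expression) keeps the lines of the reply that match it, lines (a string "A,B") keeps lines A to B, and quiet returns only ok. Input that does not fit is refused with a message, and nothing moves.
- manip.read_state(): the state, without advancing time (a new reading comes with each control period).
- manip.camera(name): name is "side" or "top"; returns (picture, depth): 480x640x3 uint8, red, green, blue; 480x640 float32, mm along the optical axis (not along the pixel's ray), 0 where there is no reading.
- manip.camera_info(name): a dict with "K" (3x3 intrinsics, pixels), "rvec" (rotation vector, rad) and "tvec" (3), from world to camera coordinates, as OpenCV has them. Camera axes: x right, y down, z forward; pixel columns grow to the right and rows downward; lengths in mm; the calibration is good to about 2 mm. A picture is of the moment at which its call begins. camera_info takes no time and is no camera call.
- manip.sign_off(): hands the job in; it is judged then, once.
The state is a dict: "clock": time; "joints": joint angles; "qd": joint speeds; "effort": joint torques, N m; "eef_pos": TCP position; "eef_rot": TCP orientation; "wrist_force": force on the tool from outside, world axes, zero at the start; "moment": the same for the moment, N m; "finger_gap": finger opening in mm; "finger_force": force on a finger pad.
Only numpy, scipy, OpenCV 4.12 (cv2) and the standard library are available. Lean on these libraries where they do the work, as an engineer would, in place of code of your own. Each camera call takes 0.05 s, during which the arm holds its last target. There are 200 camera calls.

## Working session

There is one attempt and no reset: what is moved stays moved. The work goes in short steps, Python scripts to look and compute and a tool call to move; the robot and the scene stay as the last step left them, time stands still between calls to the robot, and variables do not carry over. Pictures are saved under pics/ and viewed, at most 10 in all, crops included, and the job is handed in when it is done.

```bash
ls; mkdir -p pics
```

Run:
```python
from cell import manip
import cv2,numpy as np
for n in("top","side"):
    p,d=manip.camera(n); np.save(f"pics/{n}_0.npy",p); np.save(f"pics/{n}_0d.npy",d)
    cv2.imwrite(f"pics/{n}_0.png",p[:,:,::-1]); print(n,manip.camera_info(n))
print(manip.read_state(),manip.grip_depth)
```

```text
cell.py
pics
top {'K': array([[512.4021072 ,   0.        , 324.54111709],
       [  0.        , 512.4021072 , 240.34503519],
       [  0.        ,   0.        ,   1.        ]]), 'rvec': array([ 2.11111607, -2.1618016 ,  0.15969616]), 'tvec': array([ 60.07905374, 537.18392545, 768.09761913])}
side {'K': array([[464.63602996,   0.        , 317.20796334],
       [  0.        , 464.63602996, 234.39668388],
       [  0.        ,   0.        ,   1.        ]]), 'rvec': array([ 0.72949242, -2.55421097,  1.20641624]), 'tvec': array([488.96150912, 241.63524571, 787.36950944])}
{'clock': 0.1, 'joints': array([-1.22960635e+00,  3.00397800e-01,  1.52149913e+00,  2.66033779e-05,
        1.32071382e+00, -6.65926660e-02]), 'qd': array([-0.00133016, -0.00262033, -0.00188734,  0.00014208,  0.00095024,
       -0.00050672]), 'effort': array([ 3.93862929e-04, -5.32645583e+01, -3.53285551e+01,  7.09389593e-02,
        2.34849192e-02, -7.06622336e-05]), 'eef_pos': array([ 218.04615213, -504.68015948,  204.96120739]), 'eef_rot': array([-3.14057853e+00, -9.34597625e-05,  4.07775995e-01]), 'wrist_force': array([ 0.8501309 ,  0.94122931, -0.81357603]), 'moment': array([-0.07378432, -0.00912056,  0.02029976]), 'finger_force': 0.0, 'finger_gap': 93.84061353392444} -18.8
```
View pics/top_0.png

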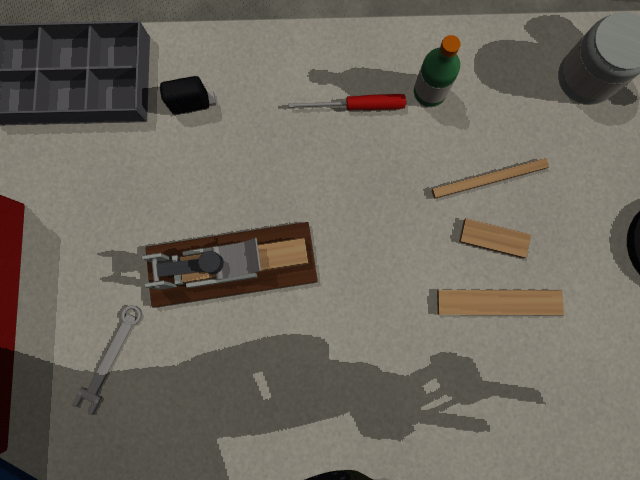

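View pics/side_0.png

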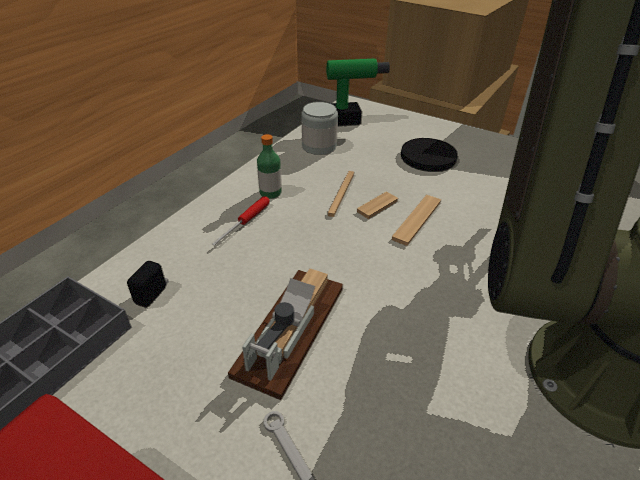

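The top view shows the full slat at about (500,302), the offcut at (495,238), the batten at (490,178), and the rack from (150,275) to (315,250) with its open end on the right. In the side view the slat is at (417,219), with the rack at (285,330) and its open end at (318,275).

Create h.py:
```python
import cv2,numpy as np
from cell import manip
def cam(n):
    i=manip.camera_info(n); return i["K"],cv2.Rodrigues(i["rvec"])[0],i["tvec"]
def ray(n,uv):
    K,R,t=cam(n); uv=np.atleast_2d(np.array(uv,float))
    d=(R.T@np.linalg.inv(K)@np.c_[uv,np.ones(len(uv))].T).T
    return -R.T@t,d
def plane(n,uv,z):
    c,d=ray(n,uv); return c+d*((z-c[2])/d[:,2])[:,None]
def proj(n,P):
    K,R,t=cam(n); return cv2.projectPoints(np.array(P,float).reshape(-1,3),R,t,K,None)[0][:,0]
def tri(ua,ub):
    P=[K@np.c_[R,t] for K,R,t in(cam("top"),cam("side"))]
    X=cv2.triangulatePoints(P[0],P[1],np.float64(ua).reshape(-1,2).T,np.float64(ub).reshape(-1,2).T); return (X[:3]/X[3]).T
def points(n,d,m):
    K,R,t=cam(n); v,u=np.nonzero(m&(d>0)); z=d[v,u]
    c=np.c_[(u-K[0,2])/K[0,0]*z,(v-K[1,2])/K[1,1]*z,z]; return (c-t)@R
def wood(p,box,lo=(8,60,110),hi=(22,200,255)):
    m=cv2.inRange(cv2.cvtColor(p,cv2.COLOR_RGB2HSV),lo,hi); k=np.zeros_like(m); x0,y0,x1,y1=box; k[y0:y1,x0:x1]=m[y0:y1,x0:x1]
    k=cv2.morphologyEx(k,cv2.MORPH_OPEN,np.ones((3,3)))
    cs=cv2.findContours(k,cv2.RETR_EXTERNAL,cv2.CHAIN_APPROX_NONE)[0]
    return k,max(cs,key=cv2.contourArea)
```

Run:
```python
from h import *
np.set_printoptions(precision=1,suppress=True)
T=np.load("pics/top_0.npy");S=np.load("pics/side_0.npy");D=np.load("pics/top_0d.npy");DS=np.load("pics/side_0d.npy")
def quad(c): 
    return cv2.approxPolyDP(cv2.convexHull(c),6,True)[:,0]
for nm,bt,bs in(("slat",(425,280,580,325),(385,190,450,250)),("off",(450,210,540,265),(350,188,400,220)),("pile",(250,230,312,275),(295,265,335,292))):
    kt,ct=wood(T,bt); ks,cs=wood(S,bs)
    r=cv2.minAreaRect(plane("top",ct[:,0],42 if nm=="pile" else 12)[:,:2].astype(np.float32))
    print(nm,"top-plane rect",r, "\n corners px",quad(ct).tolist(),quad(cs).tolist())
    print(" depth pts med",np.median(points("top",D,kt>0),0),np.median(points("side",DS,ks>0),0))
    r2=cv2.minAreaRect(plane("side",cs[:,0],42 if nm=="pile" else 12)[:,:2].astype(np.float32)); print(" side rect",r2)
hsv=cv2.cvtColor(T,cv2.COLOR_RGB2HSV)
for u,v in((170,292),(290,228),(312,265),(200,240),(285,290)): print((u,v),hsv[v,u],T[v,u])
for im,b,n in((T,(130,200,340,320),"t"),(S,(220,260,350,400),"s")):
    c=im[b[1]:b[3],b[0]:b[2]]; f=4 if n=="s" else 3.8; cv2.imwrite(f"pics/c_{n}.png",cv2.resize(c,None,fx=f,fy=f,interpolation=cv2.INTER_CUBIC)[:,:,::-1])
```

```text
slat top-plane rect ((436.1671142578125, -232.88494873046875), (198.74343872070312, 38.338863372802734), 88.65141296386719) 
 corners px [[562, 292], [563, 314], [439, 314], [439, 290]] [[439, 199], [408, 241], [393, 236], [425, 195]]
 depth pts med [ 436.1 -233.3   10.9] [ 439.6 -236.5   12.4]
 side rect ((437.7842102050781, -234.1243896484375), (200.0931854248047, 40.55314254760742), 88.64566040039062)
off top-plane rect ((541.552490234375, -232.95211791992188), (108.94976806640625, 39.5612907409668), 74.22620391845703) 
 corners px [[466, 219], [530, 234], [526, 256], [462, 241]] [[395, 196], [370, 214], [358, 209], [384, 192]]
 depth pts med [ 541.4 -233.8   10.9] [ 543.5 -231.6   12.4]
 side rect ((543.5806884765625, -233.6072235107422), (110.19593811035156, 39.85588455200195), 74.52717590332031)
pile top-plane rect ((519.135498046875, 114.62850189208984), (39.141441345214844, 75.19092559814453), 7.462996959686279) 
 corners px [[304, 239], [307, 262], [261, 268], [258, 245]] [[309, 269], [326, 274], [317, 291], [302, 281]]
 depth pts med [519.1 114.8  41.5] [520.5  97.8  42.3]
 side rect ((521.6959838867188, 103.2048110961914), (40.67616653442383, 53.59060287475586), 7.496974468231201)
(170, 292) [ 10 172  43] [43 24 14]
(290, 228) [ 11 173  59] [59 33 19]
(312, 265) [ 11 190  51] [51 27 13]
(200, 240) [ 10 170  63] [63 35 21]
(285, 290) [ 21  32 111] [111 107  97]
```

View pics/c_t.png

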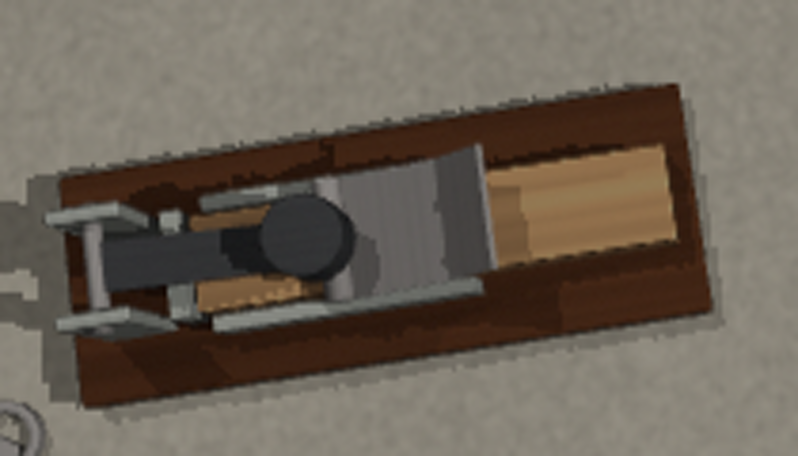

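View pics/c_s.png

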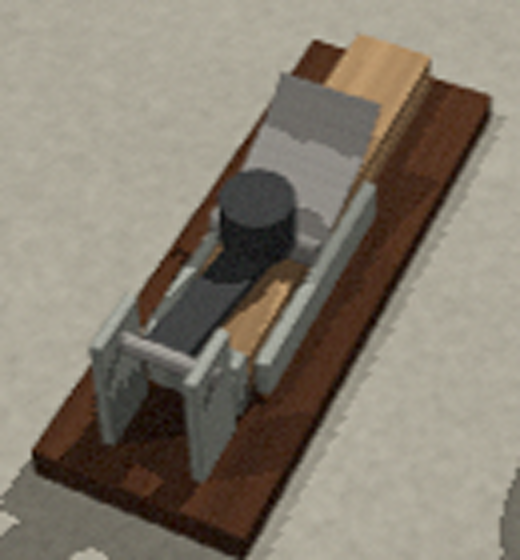

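The crops show the visible pile end with corners at full-frame top (304,239) and (307,262), and side (309,269) and (326,274). The toe plate lies across the pile from top x≈258. Next I'll compute the rack frame and check the heights across the two views.

Add to h.py:
```python
def go(x,y,z,yaw,s=None):
    "delta in tool axes from measured pose to TCP x,y,z (pointing down) and yaw"
    from scipy.spatial.transform import Rotation as Ro
    s=s or manip.read_state(); R=Ro.from_euler("xyz",s["eef_rot"]); G=Ro.from_euler("xyz",[np.pi,0,yaw])
    print("delta",np.round(R.inv().apply(np.array([x,y,z])-s["eef_pos"]),1),np.round((R.inv()*G).as_rotvec(),3))
```

Run:
```python
from h import *
np.set_printoptions(precision=1,suppress=True)
T=np.load("pics/top_0.npy");S=np.load("pics/side_0.npy")
print("slat tri",tri([[562.5,291.5],[563,315],[439,315],[439,290.]],[[440,199],[None or 0,0]][:1]*1+[[425,195],[393,236],[408,241]]) if 0 else "")
tc=np.array([[562,291],[563,315],[438,315],[438,290]]);
print("slat top corners z12\n",plane("top",tc,12)); sc=np.array([[439,199],[408,241],[393,236],[425,195]]); print(plane("side",sc,12))
# match by nearest
A=plane("top",tc,12)[:,:2];B=plane("side",sc,12)[:,:2]; j=[np.argmin(np.linalg.norm(B-a,axis=1)) for a in A]; print("tri",tri(tc,sc[j]))
pt=[[130+667/3.8,200+147/3.8],[130+678/3.8,200+240/3.8]]; ps=[[220+362/4,260+35/4],[220+430/4,260+62/4]]
print("pile end",plane("top",pt,42),plane("side",ps,42),tri(pt,ps))
def base(p,n,b):
    m=cv2.inRange(cv2.cvtColor(p,cv2.COLOR_RGB2HSV),(5,120,15),(16,255,100)); k=np.zeros_like(m);k[b[1]:b[3],b[0]:b[2]]=m[b[1]:b[3],b[0]:b[2]]
    k=cv2.morphologyEx(k,cv2.MORPH_CLOSE,np.ones((9,9)));k=cv2.morphologyEx(k,cv2.MORPH_OPEN,np.ones((7,7)))
    c=max(cv2.findContours(k,0,1)[0],key=cv2.contourArea); return c[:,0]
c=base(T,"top",(135,215,325,312)); print("base",cv2.minAreaRect(plane("top",c,18)[:,:2].astype(np.float32)))
bt=[[130+680/3.8,200+84/3.8],[130+712/3.8,200+310/3.8]]; bs=[[220+314/4,260+40/4],[220+491/4,260+95/4]]
print("base end tri",tri(bt,bs),plane("top",bt,18),plane("side",bs,18))
```

```text
slat tri 
slat top corners z12
 [[ 451.4 -332.8   12. ]
 [ 413.2 -330.7   12. ]
 [ 417.8 -131.4   12. ]
 [ 457.7 -133.7   12. ]]
[[ 419.5 -331.    12. ]
 [ 421.  -137.9   12. ]
 [ 456.7 -136.    12. ]
 [ 455.8 -328.8   12. ]]
tri [[ 453.8 -333.    10. ]
 [ 415.7 -328.9   14.6]
 [ 418.1 -129.8   19.1]
 [ 456.8 -133.6   13.8]]
pile end [[541.9  77.4  42. ]
 [502.8  73.5  42. ]] [[541.   80.2  42. ]
 [502.7  78.5  42. ]] [[542.5  77.5  39.1]
 [504.1  74.   37.2]]
base ((481.3244934082031, 197.2115478515625), (46.200218200683594, 268.3153076171875), 7.471722602844238)
base end tri [[574.3  72.6  15.1]
 [476.1  60.8  17.9]] [[573.2  72.3  18. ]
 [475.4  60.5  18. ]] [[573.2  75.3  18. ]
 [477.   61.2  18. ]]
```

```bash
python3 -c "
from h import *
go(435.2,-308.5,100,1.547)"
```

```text
delta [277.1 -93.9 105.1] [-1.000e-03 -1.000e-03 -1.139e+00]
```

Careful with the scale: shifts go in m. That gives: 65 mm is 0.065, 175 mm is 0.175.

>>> drive_effector([
  [[0.035, -0.012, 0.013], [0, 0, -0.14]],
  [[0.07, -0.024, 0.026], [0, 0, -0.28]],
  [[0.105, -0.036, 0.039], [0, 0, -0.42]],
  [[0.14, -0.048, 0.052], [0, 0, -0.56]],
  [[0.175, -0.06, 0.065], [0, 0, -0.7]],
], jaw=64, squeeze=30)

```text
clock: 0.6
eef_pos: [355.8, -379.2, 139.8]
eef_rot: [-3.141, -0.0, 1.113]
wrist_force: [-0.2, -0.2, 0.2]
finger_gap: 64.0
finger_force: 0.0
```

```bash
python3 -c "
from h import *
go(435.2,-308.5,100,1.547)"
```

```text
delta [98.5 40.1 39.8] [-0.    -0.    -0.434]
```

Converted, 98.5 mm is 0.0985, 90 mm is 0.09.

>>> drive_effector([
  [[0.03, 0.012, 0.01], [0, 0, -0.13]],
  [[0.06, 0.025, 0.02], [0, 0, -0.26]],
  [[0.09, 0.036, 0.032], [0, 0, -0.4]],
  [[0.0985, 0.04, 0.04], [0, 0, -0.434]],
  [[0.0985, 0.04, 0.04], [0, 0, -0.434]],
])

```text
clock: 1.1
eef_pos: [434.8, -309.3, 99.3]
eef_rot: [-3.14, -0.001, 1.542]
wrist_force: [-0.7, 0.8, 0.3]
finger_gap: 63.6
finger_force: 0.0
```

```bash
python3 -c "
from h import *
go(435.2,-308.5,3,1.547)"
```

```text
delta [ 0.7  0.6 96.3] [-0.002 -0.001 -0.005]
```

Converted, 96 mm is 0.096, 90 mm is 0.09.

>>> drive_effector([
  [[0.0005, 0.0005, 0.035], [0, 0, -0.003]],
  [[0.0005, 0.0005, 0.07], [0, 0, -0.003]],
  [[0.0005, 0.0005, 0.09], [0, 0, -0.003]],
  [[0.0005, 0.0005, 0.096], [0, 0, -0.003]],
  [[0.0005, 0.0005, 0.096], [0, 0, -0.003]],
])

```text
clock: 1.6
eef_pos: [434.6, -310.4, 4.6]
eef_rot: [-3.141, -0.0, 1.542]
wrist_force: [-0.2, -0.7, 0.3]
finger_gap: 64.2
finger_force: 0.0
```

>>> drive_effector([
  [[0, 0, 0], [0, 0, 0]],
  [[0, 0, 0], [0, 0, 0]],
  [[0, 0, 0], [0, 0, 0]],
  [[0, 0, 0], [0, 0, 0]],
  [[0, 0, 0], [0, 0, 0]],
], jaw=30, squeeze=30)

```text
clock: 2.1
eef_pos: [435.5, -309.9, 5.2]
eef_rot: [3.141, 0.001, 1.545]
wrist_force: [-2.7, -0.0, 6.6]
finger_gap: 39.3
finger_force: 30.0
```

Converted, -60 mm is -0.06, -65 mm is -0.065.

>>> drive_effector([
  [[0, 0, -0.015], [0, 0, 0]],
  [[0, 0, -0.035], [0, 0, 0]],
  [[0, 0, -0.06], [0, 0, 0]],
  [[0, 0, -0.065], [0, 0, 0]],
  [[0, 0, -0.065], [0, 0, 0]],
])

```text
clock: 2.6
eef_pos: [435.5, -309.8, 69.8]
eef_rot: [3.141, 0.001, 1.545]
wrist_force: [0.4, 0.3, -0.9]
finger_gap: 39.4
finger_force: 30.0
```

Run:
```python
from h import *
s=manip.read_state(); print(s["finger_gap"],s["finger_force"],s["moment"])
for n in("top","side"):
    p,d=manip.camera(n); np.save(f"pics/{n}_1.npy",p); np.save(f"pics/{n}_1d.npy",d)
    cv2.imwrite(f"pics/{n}_1.png",p[:,:,::-1])
go(547.7,-105.9,70,1.7012)
```

```text
39.38486224683105 29.979724287986755 [-0.02966141 -0.10718113  0.00173511]
delta [206.3 107.5  -1.5] [-0.001 -0.001 -0.156]
```

View pics/side_1.png

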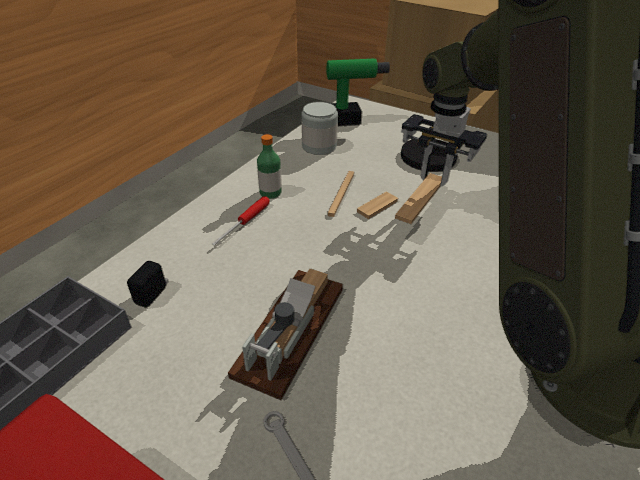

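The slat is held near its far end, around (420,200) in the side view, with its free end at (405,218). I'll check its pitch from the depth maps.

Add to h.py:
```python
def held(suf,c,u):
    "depth points of wood near the held slat: height against distance s along u from TCP c (top and side)"
    n=np.array([-u[1],u[0]])
    for cam_ in("top","side"):
        p=np.load(f"pics/{cam_}_{suf}.npy");d=np.load(f"pics/{cam_}_{suf}d.npy")
        m=cv2.inRange(cv2.cvtColor(p,cv2.COLOR_RGB2HSV),(8,60,60),(22,220,255))>0
        P=points(cam_,d,m); q=P[:,:2]-c; s=q@u; l=q@n
        k=(abs(l)<26)&(s>-40)&(s<200)&(P[:,2]>25); P,s,l=P[k],s[k],l[k]
        print(cam_,len(s),"s range",np.percentile(s,[1,99]).round(1))
        for a in range(-30,200,20):
            w=(s>a)&(s<a+20)
            if w.sum()>8: print("  s",a+10,"z80pc %.1f"%np.percentile(P[w,2],70),"z min %.1f"%P[w,2].min(),"lat %.1f..%.1f"%(l[w].min(),l[w].max()))
```

Run:
```python
from h import *
y=1.545; held(1,np.array([435.5,-309.8]),np.array([np.cos(y),np.sin(y)]))
```

```text
top 3590 s range [-18.1 175.4]
  s -20 z80pc 76.1 z min 71.9 lat -18.8..18.2
  s 0 z80pc 76.2 z min 70.9 lat -20.4..19.6
  s 20 z80pc 76.0 z min 71.9 lat -19.9..20.2
  s 40 z80pc 75.8 z min 70.2 lat -18.8..19.8
  s 60 z80pc 75.9 z min 70.9 lat -18.8..19.8
  s 80 z80pc 75.5 z min 70.0 lat -18.6..19.9
  s 100 z80pc 75.5 z min 71.1 lat -18.6..19.9
  s 120 z80pc 75.4 z min 70.3 lat -18.7..20.0
  s 140 z80pc 75.2 z min 71.2 lat -18.6..20.0
  s 160 z80pc 75.2 z min 70.7 lat -18.6..20.1
  s 180 z80pc 75.1 z min 63.3 lat -17.4..20.1
side 1029 s range [-19.  177.5]
  s -20 z80pc 76.7 z min 73.8 lat -20.1..13.1
  s 0 z80pc 76.7 z min 70.9 lat -24.0..18.8
  s 20 z80pc 192.3 z min 70.5 lat -25.3..24.7
  s 40 z80pc 76.6 z min 70.8 lat -20.0..19.8
  s 60 z80pc 76.2 z min 68.4 lat -20.6..20.1
  s 80 z80pc 76.2 z min 69.5 lat -19.7..22.5
  s 100 z80pc 76.2 z min 66.7 lat -19.7..20.2
  s 120 z80pc 75.9 z min 68.9 lat -18.7..20.3
  s 140 z80pc 75.8 z min 66.0 lat -20.2..21.1
  s 160 z80pc 75.7 z min 65.0 lat -18.0..21.2
  s 180 z80pc 74.2 z min 61.8 lat -18.6..20.8
```

>>> drive_effector([
  [[0.035, 0.02, 0], [0, 0, -0.03]],
  [[0.07, 0.04, 0], [0, 0, -0.06]],
  [[0.11, 0.06, 0], [0, 0, -0.09]],
  [[0.15, 0.08, 0], [0, 0, -0.12]],
  [[0.185, 0.1, 0], [0, 0, -0.156]],
])

```text
clock: 3.2
eef_pos: [540.1, -125.2, 68.1]
eef_rot: [-3.14, -0.001, 1.702]
wrist_force: [1.2, -0.0, -1.4]
finger_gap: 39.4
finger_force: 30.0
```

Run:
```python
from h import *
go(547.7,-105.9,50,1.7012)
```

```text
delta [18.1 10.1 18.1] [-0.002 -0.001  0.001]
```

>>> drive_effector([
  [[0.009, 0.004, 0.006], [0, 0, 0]],
  [[0.015, 0.007, 0.012], [0, 0, 0]],
  [[0.017, 0.0075, 0.018], [0, 0, 0]],
  [[0.017, 0.0075, 0.018], [0, 0, 0]],
  [[0.017, 0.0075, 0.018], [0, 0, 0]],
])

```text
clock: 3.7
eef_pos: [544.8, -110.5, 51.2]
eef_rot: [-3.141, -0.0, 1.699]
wrist_force: [0.2, 0.5, -1.5]
finger_gap: 39.3
finger_force: 30.0
```

Run:
```python
from h import *
s=manip.read_state()
for n in("top","side"):
    p,d=manip.camera(n); np.save(f"pics/{n}_2.npy",p); np.save(f"pics/{n}_2d.npy",d)
    cv2.imwrite(f"pics/{n}_2.png",p[:,:,::-1])
go(547.7,-105.9,49.5,1.7012)
y=s["eef_rot"][2]; held(2,s["eef_pos"][:2],np.array([np.cos(y),np.sin(y)]))
# pile in the same depth pictures, rack axes about (510.7,176.7)
u=np.array([np.cos(1.7012),np.sin(1.7012)]);n=np.array([-u[1],u[0]])
T=np.load("pics/top_2.npy");m,c=wood(T,(240,220,312,280)); r=plane("top",c[:,0],42)[:,:2]-[510.7,176.7]
print("pile along %.1f..%.1f lat %.1f..%.1f"%((r@u).min(),(r@u).max(),(r@n).min(),(r@n).max()))
```

```text
delta [4.1 3.1 2.2] [ 0.     0.    -0.002]
top 2621 s range [ 29.7 198.4]
  s 20 z80pc 58.0 z min 54.0 lat -19.6..-0.4
  s 40 z80pc 57.7 z min 47.1 lat -20.1..20.1
  s 60 z80pc 57.7 z min 48.0 lat -20.0..20.3
  s 80 z80pc 57.6 z min 50.0 lat -19.7..23.9
  s 100 z80pc 57.3 z min 47.7 lat -19.5..20.8
  s 120 z80pc 57.3 z min 48.1 lat -19.5..20.7
  s 140 z80pc 57.1 z min 49.7 lat -19.0..20.8
  s 160 z80pc 57.3 z min 46.1 lat -19.1..21.1
  s 180 z80pc 56.8 z min 38.5 lat -21.4..21.1
  s 200 z80pc 42.3 z min 32.3 lat -23.4..16.4
side 1393 s range [-19.  198.2]
  s -20 z80pc 59.1 z min 56.3 lat -20.9..9.8
  s 0 z80pc 59.5 z min 53.6 lat -23.9..17.8
  s 20 z80pc 60.3 z min 51.4 lat -25.7..24.6
  s 40 z80pc 59.0 z min 51.6 lat -22.2..19.5
  s 60 z80pc 59.0 z min 49.7 lat -21.0..20.1
  s 80 z80pc 58.8 z min 51.2 lat -20.8..20.1
  s 100 z80pc 58.4 z min 47.4 lat -20.1..20.5
  s 120 z80pc 58.2 z min 48.0 lat -20.4..20.0
  s 140 z80pc 58.4 z min 48.1 lat -19.4..20.8
  s 160 z80pc 58.2 z min 50.4 lat -19.6..21.0
  s 180 z80pc 56.9 z min 27.8 lat -21.9..19.9
  s 200 z80pc 42.9 z min 29.1 lat -23.6..16.4
pile along -99.8..-25.6 lat -20.2..19.6
```

View pics/top_2.png

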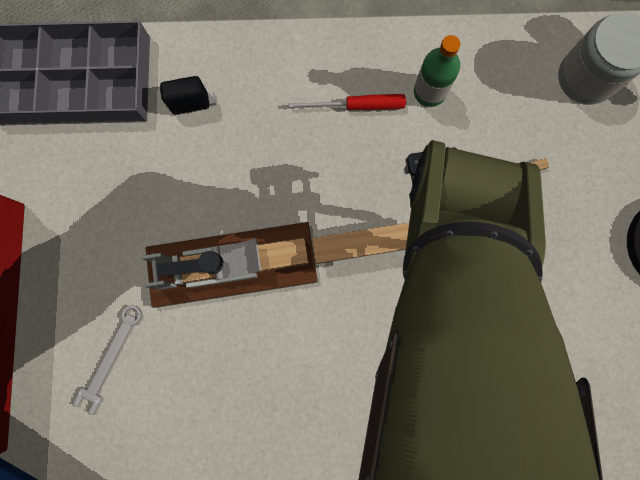

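The top view shows the slat in line with the pile, its lead end at about (312,248) on the pile's near end. Now I'll slide it in.

Converted, 95 mm is 0.095, 55 mm is 0.055.

>>> drive_effector([
  [[0.008, 0.002, 0.001], [0, 0, 0]],
  [[0.03, 0.0025, 0.0015], [0, 0, 0]],
  [[0.055, 0.0025, 0.002], [0, 0, 0]],
  [[0.08, 0.0025, 0.002], [0, 0, 0]],
  [[0.095, 0.0025, 0.002], [0, 0, 0]],
])

```text
clock: 4.3
eef_pos: [535.2, -13.3, 49.6]
eef_rot: [3.141, -0.0, 1.702]
wrist_force: [0.1, -1.0, -0.8]
finger_gap: 39.4
finger_force: 30.0
```

Run:
```python
from h import *
u=np.array([np.cos(1.7012),np.sin(1.7012)]);f=np.array([510.7,176.7])-77*u
print(f);go(f[0],f[1],49,1.7012)
```

```text
[520.71264872 100.3537698 ]
delta [114.6   0.5   0.6] [ 0. -0.  0.]
```

Converted, 48 mm is 0.048, 38 mm is 0.038.

>>> drive_effector([
  [[0.008, 0.0005, 0], [0, 0, 0]],
  [[0.018, 0.0005, 0], [0, 0, 0]],
  [[0.028, 0.0005, 0], [0, 0, 0]],
  [[0.038, 0.0005, 0], [0, 0, 0]],
  [[0.048, 0.0005, 0], [0, 0, 0]],
])

```text
clock: 4.8
eef_pos: [529.8, 32.8, 49.5]
eef_rot: [3.141, 0.001, 1.7]
wrist_force: [1.2, -6.3, -1.6]
finger_gap: 39.5
finger_force: 30.0
```

>>> drive_effector([
  [[0.01, 0, 0], [0, 0, 0]],
  [[0.02, 0, 0], [0, 0, 0]],
  [[0.03, 0, 0], [0, 0, 0]],
  [[0.038, 0, 0], [0, 0, 0]],
  [[0.046, 0, 0], [0, 0, 0]],
])

```text
clock: 5.3
eef_pos: [523.6, 79.0, 49.4]
eef_rot: [-3.141, -0.0, 1.701]
wrist_force: [0.1, -2.6, -1.5]
finger_gap: 39.7
finger_force: 30.0
```

Run:
```python
from h import *
s=manip.read_state(); print(s["moment"])
go(520.7,100.4,49,1.7012)
for n in("top","side"):
    p,d=manip.camera(n); np.save(f"pics/{n}_3.npy",p); np.save(f"pics/{n}_3d.npy",d)
    cv2.imwrite(f"pics/{n}_3.png",p[:,:,::-1])
cv2.imwrite("pics/s3c.png",cv2.resize(p[200:400,200:400,::-1],None,fx=3,fy=3))
```

```text
[-0.62309395 -0.242473   -0.02981539]
delta [21.6 -0.1  0.4] [-0. -0. -0.]
```

View pics/s3c.png

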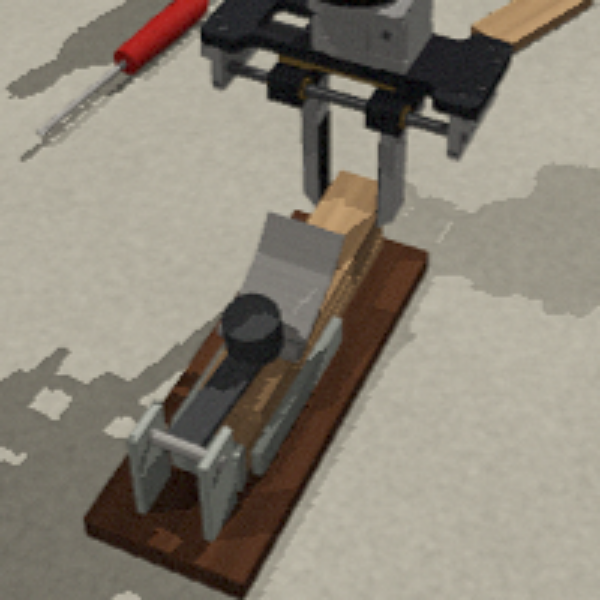

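The crop shows the slat under the raised arm, with its far end near crop (265,440) and about 20 mm still to go. I'll push the rest gently and settle it down.

Converted, 20 mm is 0.02, 11 mm is 0.011.

>>> drive_effector([
  [[0.006, 0, 0], [0, 0, 0]],
  [[0.011, 0, 0.0005], [0, 0, 0]],
  [[0.015, 0, 0.001], [0, 0, 0]],
  [[0.019, 0, 0.0015], [0, 0, 0]],
  [[0.02, 0, 0.0015], [0, 0, 0]],
])

```text
clock: 5.9
eef_pos: [521.1, 98.5, 47.8]
eef_rot: [-3.141, -0.0, 1.701]
wrist_force: [0.4, -2.5, -1.3]
finger_gap: 39.1
finger_force: 30.0
```

>>> drive_effector([
  [[0, 0, 0.0005], [0, 0, 0]],
  [[0, 0, 0.0005], [0, 0, 0]],
])

```text
clock: 6.1
eef_pos: [521.1, 98.4, 47.4]
eef_rot: [-3.141, -0.001, 1.701]
wrist_force: [-0.1, 2.0, -1.3]
finger_gap: 39.7
finger_force: 30.0
```

```bash
python3 -c "
from h import *
go(520.7,100.4,47.5,1.7012)"
```

```text
delta [ 2.  -0.1 -0.1] [-0.    -0.001 -0.   ]
```

>>> drive_effector([
  [[0, 0, 0], [0, 0, 0]],
  [[0, 0, 0], [0, 0, 0]],
  [[0, 0, 0], [0, 0, 0]],
  [[0, 0, 0], [0, 0, 0]],
  [[0, 0, 0], [0, 0, 0]],
], jaw=64)

```text
clock: 6.6
eef_pos: [521.2, 98.1, 47.5]
eef_rot: [3.142, 0.0, 1.701]
wrist_force: [-0.6, 0.1, 0.2]
finger_gap: 64.2
finger_force: 0.0
```

>>> drive_effector([
  [[0, 0, -0.01], [0, 0, 0]],
  [[-0.005, 0, -0.04], [0, 0, 0]],
  [[-0.045, 0, -0.08], [0, 0, 0]],
  [[-0.09, 0, -0.11], [0, 0, 0]],
  [[-0.135, 0, -0.12], [0, 0, 0]],
])

```text
clock: 7.1
eef_pos: [538.7, -30.9, 169.4]
eef_rot: [3.137, 0.001, 1.702]
wrist_force: [1.0, -0.5, -0.7]
finger_gap: 64.1
finger_force: 0.0
```

>>> drive_effector([
  [[-0.05, 0, 0], [0, 0, 0]],
  [[-0.1, 0, 0], [0, 0, 0]],
  [[-0.15, 0, 0], [0, 0, 0]],
  [[-0.2, 0, 0], [0, 0, 0]],
  [[-0.2, 0, 0], [0, 0, 0]],
])

```text
clock: 7.6
eef_pos: [563.4, -233.4, 166.0]
eef_rot: [3.141, 0.001, 1.696]
wrist_force: [0.4, 0.3, -0.8]
finger_gap: 63.6
finger_force: 0.0
```

Run:
```python
from h import *
for n in("top","side"):
    p,d=manip.camera(n); np.save(f"pics/{n}_4.npy",p); np.save(f"pics/{n}_4d.npy",d)
    if n=="top": a=cv2.resize(p[200:320,130:340,::-1],None,fx=2.5,fy=2.5)
    else: b=cv2.resize(p[250:400,210:350,::-1],None,fx=2.2,fy=2.2)
o=np.zeros((max(a.shape[0],b.shape[0]),800,3),np.uint8);o[:a.shape[0],:a.shape[1]]=a[:,:525];w=min(b.shape[1],275);o[:b.shape[0],525:525+w]=b[:,:w];cv2.imwrite("pics/f4.png",o)
u=np.array([np.cos(1.7012),np.sin(1.7012)]);n=np.array([-u[1],u[0]]);c0=np.array([510.7,176.7])
T=np.load("pics/top_4.npy");k,c=wood(T,(240,220,320,280)); r=plane("top",c[:,0],54)[:,:2]
q=r-c0; print("slat along %.1f..%.1f lat %.1f..%.1f"%((q@u).min(),(q@u).max(),(q@n).min(),(q@n).max()),cv2.minAreaRect(r.astype(np.float32)))
P=points("top",np.load("pics/top_4d.npy"),k>0); q=P[:,:2]-c0
A=np.c_[q@u,q@n,np.ones(len(q))]; print("top plane",np.linalg.lstsq(A,P[:,2],rcond=None)[0],np.median(P[:,2]))
for s_ in("0","4"):
    P=points("top",np.load(f"pics/top_{s_}d.npy"),np.ones((480,640),bool));q=P[:,:2]-c0;w=(abs(q@n)<6)&(q@u>30)&(q@u<80)
    print("weight top",np.percentile(P[w,2],95)); w=(abs(q@n)<15)&(q@u>-32)&(q@u<-10); print("toe",np.percentile(P[w,2],90))
```

```text
slat along -102.2..-22.1 lat -20.1..19.1 ((519.3002319335938, 115.15205383300781), (39.19674301147461, 80.12394714355469), 7.651881694793701)
top plane [ 3.69126615e-03 -4.09843649e-03  5.37743932e+01] 53.583966698914665
weight top 81.54468465483232
toe 76.74529568753746
weight top 92.78821802584562
toe 97.11024070516468
```

View pics/f4.png

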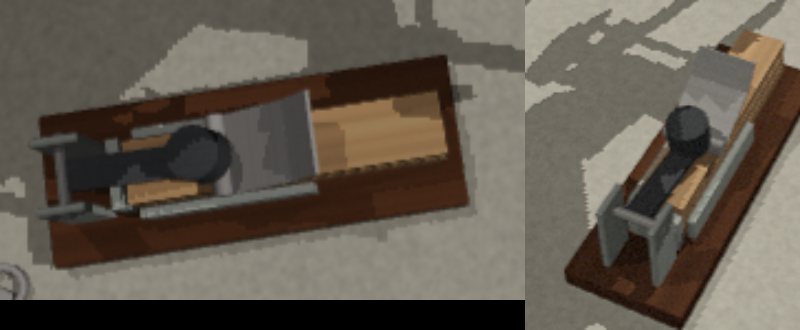

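The slat lies square on the pile: the end at top crop (445,125) is 2 mm past the pile's, the top is flat at z≈54, and the toe has risen 20 mm, about 0.13 rad.

```bash
python3 -c "
from cell import manip
print(manip.sign_off())"
```

```text
the job is handed in; nothing more can be done
None
```

The job is handed in, though no verdict was returned: by camera measurement the full-length slat lies flat on the pile, its end within about 2 mm of the pile's, the arm rests on it at about 0.13 rad, and the robot is clear.

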